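# Roll a turning blank into the centring cradle

### The arm

A 7-joint arm with a two-finger parallel gripper is mounted at the origin on the work surface. World frame = base frame: x ahead of the robot, y to its left, z up, the work surface at z = 0. Lengths are in m, angles in rad, forces in N, time in s.
With the tool pointing down it reaches from about 0.425 to 0.925 m from the base axis. Payload 6.8 kg.
Tool frame: the origin (TCP) lies at the very end of the fingers, on their centre line; the grasp point (between the pads) lies 19 mm behind it (r.grip_depth is the distance from the TCP to the grasp point, in m); z points along the fingers, y is the direction in which the jaws open and shut (so a half turn about z gives the same grasp; the last joint's range is limited). The gripper opens to 85 mm and grips with 20 to 120 N. Pads are 22 mm wide; open, the fingers measure 114 mm over their backs; the gripper's body (76 mm by 85 mm) begins 54 mm behind the grasp point. The pads swing forward as they close: fully open they stand 13 mm farther back than shut.
Start: joints at [1.017, 0.477, 0.022, 1.555, -0.011, 1.109, -0.083], TCP at [0.291, -0.609, 0.231] pointing down, gripper open.
Joint ranges: [-2.96, 2.96], [-0.34, 2.1], [-1.41, 1.46], [0.24, 2.44], [-1.37, 4.51], [0.17, 1.92], [-2.96, 2.96]. Speed limits (rad/s): [2.39, 2.39, 3.14, 3.14, 3.14, 3.14, 3.14].

### API

Orientations are given as a rotation vector (axis times angle).
In Python, from bench import status, eyes, workorder, spotter, r gives the robot as it stands.
- The arm moves only by the tool drive_tool, never from a script. Its argument "commands" is a list of rows, each an object of numbers: "rx", "ry", "rz": the turn, a rotation vector about the world's x, y, z normalised to -1 to 1, where 1 is 8 degrees; "tx", "ty", "tz": the shift along the world's x, y, z normalised to -1 to 1, where 1 is 20 mm; "grip": the closure, from -1 (fully open) to 1 (shut). A call has 1 to 10 rows; each row shifts and turns the commanded pose from where the row before left it; what a row does not reach is not made up. A row lasts 1/8 s, in which the tool goes at most 62.5 mm and 10.7 degrees, less where a joint would pass 70% of its speed; a pose out of reach is approached as far as the arm can. A call with a number of a shift or a turn outside -1 to 1 is refused whole. A call with a gripper value outside its range is refused whole. The fingers move at their own pace and stop on an object; "grip_force" is the grip in N (left out, the last holds). Time passes only in rows, so rows that do not move let the fingers close. It gives the time, the measured TCP pose, the force and the opening at its end, in the units of the state.
- status.get_obs(): the state, without advancing time (a new reading comes with each control period).
- eyes.grab_frame(name): name is "scene" or "top" or "wrist"; returns a dict with "frame" (420x560x3 uint8, blue, green, red), "range_z" (420x560 float32, m along the optical axis (not along the pixel's ray), 0 where there is no reading), "fx", "fy", "cx", "cy" (pixels), "dist_coeffs" ([k1, k2, p1, p2, k3] as OpenCV has them; the pictures are not rectified), "T" (4x4, takes a point from camera to world coordinates); the wrist camera has in their place "T_tool_cam" (4x4, takes a point from camera to tool coordinates, whose origin is the TCP and whose axes are the flange's). Camera axes: x right, y down, z forward; pixel columns grow to the right and rows downward; lengths in m; the calibration is good to about 2 mm. A picture is of the moment at which its call begins: read the wrist's pose just before it.
- workorder.hand_in(): hands the job in, once; it reports no verdict.
Trained networks look in the newest picture that a camera, given by its name, has taken for a name from the list of things; names that differ only in an ending like _2 or _b are one class to them, and where a whole thing is asked for, a point or a joint stands for the part that bears it (a point fixed in the world has none). Each returns a list of dicts, best first, with "confidence" (0 to 1); they miss things now and then, are a little off and sometimes report something else, mostly with a low value. They report only what shows in the picture. A call takes as long as a camera call. They do not tell look-alikes from the thing itself.
- spotter.boxes_of(camera, target): "position" ([column, row] as shares, 0 to 1, of the picture: columns of its width, rows of its height, amid what is visible of it).
- spotter.masks_of(camera, target): "mask" (420x560 bool, what is visible of it) and "position" ([column, row] as shares, 0 to 1, of the picture: columns of its width, rows of its height, amid what is visible of it).
The state is a dict: "clock": time; "joints": joint angles; "qvel": joint speeds; "tau": joint torques, N m; "tcp_pos": TCP position; "orientation": TCP orientation; "contact_force": force on the tool from outside, world axes, zero at the start; "moment": the same for the moment, N m; "grip_width": finger opening in m.
Only numpy, scipy, OpenCV 4.12 (cv2) and the standard library are available. Lean on these libraries where they do the work, as an engineer would, in place of code of your own. Each camera call takes 0.05 s, during which the arm holds its last target.

### The job

Roll the round wooden blank along the bench by pushing its side, up the ramp and into the V of the wooden cradle, then push its near end to slide it along the V until its other end is against the steel stop plate. Use only the fingertips or the outside of the fingers: do not grip or lift the blank, and leave the offcut, the glue bottle and the hammer where they are. Finish clear of everything, with the blank lying at rest in the V.

Things in the scene. Friction and masses are not known exactly. Their poses are not given: they have to be found in the camera images.
- blank: round wooden bar (turning blank), brown, 50 mm in diameter, 130 mm long, 0.14 to 0.28 kg, loose on the bench on the cradle's ramp side, within 0.12 rad of parallel to the V. Smooth (friction about 0.45), rolls easily, soon stops by itself. Origin at its centre, on its axis (25 mm up at the start). x runs along the bar towards the end that must meet the stop; y and z turn as it rolls
- blank_end (a point): the centre of the blank's far end face, the one that must meet the stop plate (65 mm from the blank's centre along its x axis)
- cradle: dark wooden V cradle, fixed to the bench. Origin on the bench under the bottom line of the V. x runs along the V to the stop plate (away from the robot), y from the V to the ramp and the blank's start, z up; the blank rolls in along -y. Wood from x = -110 to 95 mm, V open at the -x end. Seated, the blank's axis is along x, at y = 4 mm, 34 mm up; at the stop its centre is at x = 30 mm
- ramp_crest (a point): the top edge of the ramp (it runs all along x): 22 mm from the V's bottom line, 16 mm above the bench. From here the ramp falls evenly to the bench 60 mm further out (cradle y = 82 mm); inwards the V's near face falls at 30 degrees to the bottom line (3 mm above the bench), and the far face rises at 45 degrees to a flat shoulder 43 mm high (cradle y = -40 to -60 mm)
- stop_face (a point): the point of the steel stop plate's face that the centre of the blank's end comes to (cradle x = 95, y = 4 mm, 34 mm up). The plate is 14 mm thick, 56 mm high and spans cradle y = -60 to 38 mm
- offcut: bystander: square wooden block, 55 x 55 mm and 65 mm high, beyond the stop-plate side of the rolling path. Origin at the centre of its underside
- glue: bystander: white plastic glue bottle, 48 mm in diameter, 130 mm high, behind the cradle's high shoulder. Origin at the centre of its underside
- hammer: bystander: hammer with a wooden handle lying on the bench behind the blank's start, its handle towards the robot. Origin at its middle, on the bench
Things that resemble listed ones, but are neither listed nor needed, are in the scene too. What is shaped like the blank but green or purple is not meant.

How it is judged:
By the outcome, as a careful person would: the job done as asked, in the order asked, and still so for the second after the job is handed in, with the robot touching nothing.
It also fails if it takes over 51 s, if anything falls off the work surface, if the arm or the gripper's body presses on something with over 40 N, if the wrist force passes 120 N, or if a joint passes its speed limit or range.

## Working session

There is one attempt and no reset: what is moved stays moved. The work goes in short steps, Python scripts to look and compute and a tool call to move; the robot and the scene stay as the last step left them, time stands still between calls to the robot, and variables do not carry over. Pictures are saved under pics/ and viewed, and the job is handed in when it is done.

Besides the shell and the picture viewer there is one more tool, called after "Request:" in YAML: its name, and indented under it one key for each argument. drive_tool: Moves the arm, as the interface text tells. Scaled input: -1 to 1 covers 20 mm each way for a shift and 8 degrees each way for a turn. Its arguments: {"type":"object","properties":{"commands":{"type":"array","items":{"type":"object","properties":{"rx":{"type":"number"},"ry":{"type":"number"},"rz":{"type":"number"},"tx":{"type":"number"},"ty":{"type":"number"},"tz":{"type":"number"},"grip":{"type":"number"}}}},"grip_force":{"type":"number"}},"required":["commands"]}

```bash
ls; mkdir -p pics; cat > h.py <<'E'
import numpy as np, cv2
from bench import status, eyes, workorder, spotter, r
def K(f): return np.array([[f['fx'],0,f['cx']],[0,f['fy'],f['cy']],[0,0,1]]),np.array(f['dist_coeffs'],float)
def cloud(f,mask=None):
    z=f['range_z']; m=z>0
    if mask is not None: m&=mask
    v,u=np.nonzero(m); k,d=K(f)
    n=cv2.undistortPoints(np.c_[u,v].astype(np.float64)[:,None],k,d)[:,0]
    zz=z[v,u]; P=np.c_[n*zz[:,None],zz]
    T=np.array(f['T']); return P@T[:3,:3].T+T[:3,3],u,v
def proj(f,P):
    T=np.linalg.inv(np.array(f['T'])); k,d=K(f)
    return cv2.projectPoints(np.atleast_2d(P).astype(float),cv2.Rodrigues(T[:3,:3])[0],T[:3,3],k,d)[0][:,0]
E
python3 - <<'E'
from h import *
print(status.get_obs())
for n in ['scene','top']:
    f=eyes.grab_frame(n); cv2.imwrite(f'pics/{n}0.png',f['frame']); print(n,np.round(f['T'],3).tolist())
    np.savez(f'pics/{n}0.npz',z=f['range_z'],im=f['frame'])
    for t in ['blank','cradle','offcut','glue','hammer']:
        for o in spotter.masks_of(n,t):
            P,u,v=cloud(f,o['mask'])
            print(n,t,round(o['confidence'],2),np.round(np.array(o['position'])*[560,420]),len(P),np.round(np.median(P,0),3) if len(P) else None, np.round(np.percentile(P,[2,98],axis=0),3).tolist() if len(P) else '')
E
```

```text
pics
{'clock': 0.0, 'joints': array([ 1.01690443,  0.4778222 ,  0.0223575 ,  1.55645492, -0.01152006,
        1.10930852, -0.0831128 ]), 'qvel': array([0.00225629, 0.00143479, 0.00181166, 0.00133296, 0.00092316,
       0.00137467, 0.00098202]), 'tau': array([-1.16843054e-03, -5.96455336e+01,  1.60766646e+00, -2.81191581e+01,
        1.24868233e-02,  9.49292618e-03, -2.50317373e-05]), 'tcp_pos': array([ 0.29076454, -0.6085006 ,  0.23030978]), 'orientation': array([-3.06213813e+00, -6.94045149e-01,  8.44385866e-04]), 'contact_force': array([-0.74127914, -0.44095656,  0.00294665]), 'moment': array([ 0.06170806,  0.00407753, -0.04081745]), 'grip_width': 0.08564842919961643}
scene [[-0.171, 0.681, -0.712, 1.453], [0.985, 0.129, -0.114, 0.218], [0.014, -0.721, -0.693, 0.948], [0.0, 0.0, 0.0, 1.0]]
scene blank 0.92 [318. 166.] 852 [0.374 0.165 0.042] [[0.308, 0.11, 0.003], [0.418, 0.217, 0.052]]
scene blank 0.8 [248. 161.] 915 [ 0.369 -0.019  0.039] [[0.295, -0.086, -0.0], [0.391, 0.044, 0.052]]
scene blank 0.77 [272. 205.] 990 [0.537 0.068 0.043] [[0.44, 0.025, -0.001], [0.585, 0.104, 0.05
[... 934 characters left out ...]
p blank 0.7 [235. 171.] 816 [0.659 0.178 0.045] [[0.637, 0.116, 0.024], [0.687, 0.239, 0.052]]
top cradle 0.66 [353. 198.] 3964 [ 0.594 -0.165  0.013] [[0.491, -0.239, -0.001], [0.703, -0.088, 0.055]]
top offcut 0.73 [308. 147.] 491 [ 0.732 -0.02   0.063] [[0.704, -0.054, 0.009], [0.765, 0.01, 0.068]]
top offcut 0.44 [274. 223.] 840 [0.516 0.066 0.045] [[0.456, 0.031, 0.001], [0.577, 0.103, 0.052]]
top glue 0.94 [418. 173.] 383 [ 0.667 -0.324  0.083] [[0.651, -0.348, 0.01], [0.692, -0.312, 0.13]]
top hammer 0.6 [184. 227.] 1117 [0.5   0.322 0.023] [[0.356, 0.28, -0.002], [0.6, 0.381, 0.029]]
top hammer 0.16 [305. 146.] 509 [ 0.732 -0.021  0.063] [[0.703, -0.054, 0.004], [0.768, 0.01, 0.068]]
```

View pics/scene0.png

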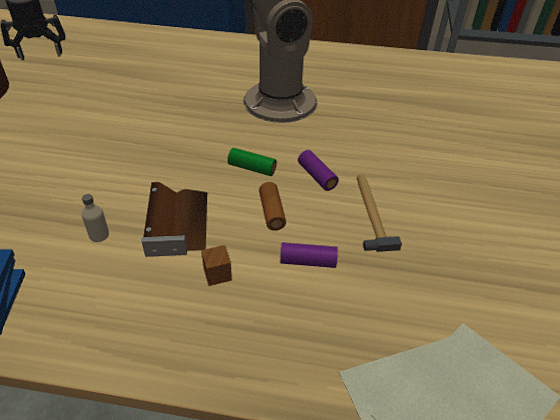

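View pics/top0.png

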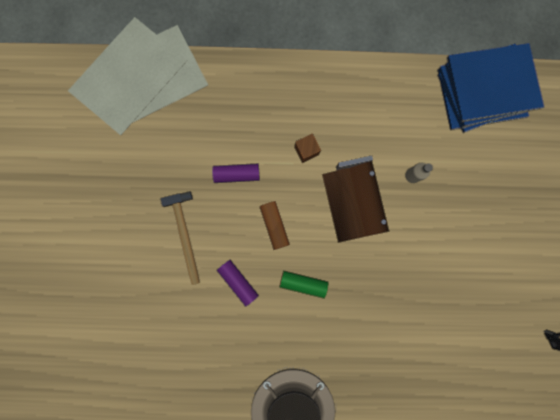

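```bash
cat > est.py <<'E'
from h import *
def fit_cyl(P):
    # top strip points: axis by PCA of z>0.03 then refine by least squares cyl radius 0.025 with z-axis height free
    from scipy.optimize import least_squares
    P=P[(P[:,2]>0.012)]
    c=np.median(P,0)
    Q=P[:,:2]-c[:2]; w=np.linalg.svd(Q-Q.mean(0),full_matrices=False)[2][0]; a=np.arctan2(w[1],w[0])
    def res(p):
        n=np.array([-np.sin(p[0]),np.cos(p[0])]); d=(P[:,:2]-c[:2])@n-p[1]
        return np.hypot(d,P[:,2]-p[2])-0.025
    s=least_squares(res,[a,0,0.025],loss='soft_l1',f_scale=0.002)
    a,off,zc=s.x
    if np.cos(a)<0: a+=np.pi
    t=np.array([np.cos(a),np.sin(a)]);n=np.array([-t[1],t[0]])
    sx=(P[:,:2]-c[:2])@t; lo,hi=np.percentile(sx,[1,99])
    ctr=c[:2]+n*off+t*(lo+hi)/2
    return (a+np.pi)%(2*np.pi)-np.pi,ctr,zc,hi-lo,np.sqrt(np.mean(s.fun**2))
E
python3 - <<'E'
from est import *
for n in ['scene','top']:
    f=eyes.grab_frame(n)
    for o in spotter.masks_of(n,'blank'):
        P,u,v=cloud(f,o['mask']); print(n,o['confidence'],np.round(np.array(o['position'])*[560,420]),np.median(f['frame'][o['mask']],0),fit_cyl(P))
    P,u,v=cloud(f)
    # cradle: points in region
    m=(P[:,0]>.45)&(P[:,0]<.76)&(P[:,1]<-.06)&(P[:,1]>-.27)
    Q=P[m]
    for lo,hi in [(.051,.062),(.038,.048)]:
        S=Q[(Q[:,2]>lo)&(Q[:,2]<hi)]
        print(n,lo,len(S),cv2.minAreaRect((S[:,:2]*1000).astype(np.float32)),S.mean(0))
    S=Q[(Q[:,2]>.006)]
    print(cv2.minAreaRect((S[:,:2]*1000).astype(np.float32)))
E
```

```text
scene 0.65 [317. 167.] [83.  33.5 78. ] (np.float64(0.7094502346294727), array([0.35666027, 0.16422668]), np.float64(0.024963572608103102), np.float64(0.13231185591282443), np.float64(0.0047325179716255494))
scene 0.61 [249. 161.] [30. 85. 16.] (np.float64(1.3478155243414776), array([ 0.35486673, -0.01937875]), np.float64(0.024902200907308856), np.float64(0.12824587434596782), np.float64(0.0037721832096527436))
scene 0.59 [308. 256.] [91. 36. 86.] (np.float64(-1.487442613194828), array([0.69473676, 0.17964709]), np.float64(0.025332135909481024), np.float64(0.12816462557146652), np.float64(0.001963596678505899))
scene 0.33 [175. 225.] [24. 40. 62.] (np.float64(0.2246761622061091), array([ 0.60453086, -0.17871662]), np.float64(0.0392335019874727), np.float64(0.21726420186005307), np.float64(0.013677945646285685))
scene 0.051 240 ((701.5595703125, -157.40122985839844), (20.634891510009766, 97.30911254882812), 14.616311073303223) [ 0.70250135 -0.15623276  0.05555827]
scene 0.038 713 ((602.5806884765625, -185.76414489746094), (228.28988647460938, 95.87530517578125), 15.930076599121094) [ 
[... 659 characters left out ...]
0.02402689696540723), np.float64(0.12680805467921957), np.float64(0.0017743515551296564))
top 0.55 [241. 170.] [95. 42. 84.] (np.float64(-1.4873811562327157), array([0.65513198, 0.17620421]), np.float64(0.02407350090658116), np.float64(0.1278326313851869), np.float64(0.00200789463728785))
top 0.051 175 ((700.2672119140625, -157.03436279296875), (14.268301010131836, 99.05242156982422), 14.237715721130371) [ 0.70005656 -0.15647024  0.05498972]
top 0.038 651 ((599.7880249023438, -182.2427978515625), (216.37060546875, 99.31912231445312), 14.126276016235352) [ 0.60451865 -0.21778826  0.04187851]
((595.699462890625, -162.54649353027344), (272.7165222167969, 199.5085906982422), 0.05655127391219139)
```

The top view shows the brown blank at px (275,226), the cradle at (355,202) with its stop plate at (355,162), the offcut at (308,147), the glue at (418,173) and the hammer at (180,240). The green bar at (304,284) and the purple bars at (237,283) and (236,173) are decoys. Next I'll refine the cradle pose.

```bash
cat > cr.py <<'E'
from est import *
from scipy.optimize import least_squares
def prof(x,y):
    yy=np.array([-60,-40,0,22,82,200])/1000; zz=np.array([43,43,3,16,0,0])/1000
    z=np.interp(y,yy,zz)
    st=(x>.095)&(x<.109)&(y<.038)&(y>-.06); z=np.where(st,.056,z)
    return np.where((x<-.110)|(x>.109)|(y<-.060)|((x>.095)&~st),0,z)
def fit(P,p0):
    m=np.hypot(P[:,0]-.6,P[:,1]+.16)<.14; Q=P[m]
    def res(p):
        c,s=np.cos(p[2]),np.sin(p[2]); d=Q[:,:2]-p[:2]
        return prof(d@[c,s],d@[-s,c])+p[3]-Q[:,2]
    best=None
    for _ in range(1):
        from scipy.optimize import minimize
        f=lambda p: np.mean(np.minimum(np.abs(res(p)),.01))*1e3
        best=minimize(f,p0,method='Nelder-Mead',options=dict(initial_simplex=np.array([p0]+[np.array(p0)+d for d in np.diag([.006,.006,.03,.002])]),maxiter=2000))
    return best.x,best.fun
E
python3 - <<'E'
from cr import *
for n in ['scene','top']:
    f=eyes.grab_frame(n); P,u,v=cloud(f); p,e=fit(P,[.5987,-.1713,.248,0]); print(n,np.round(p,4),e)
    c,s=np.cos(p[2]),np.sin(p[2]); R=np.array([[c,s],[-s,c]])
    col=f['frame'].astype(int); hsv=cv2.cvtColor(f['frame'],cv2.COLOR_BGR2HSV)
    m=np.zeros(col.shape[:2],bool); idx=(np.hypot(P[:,0]-.516,P[:,1]-.066)<.085)&(P[:,2]>.012); m[v[idx],u[idx]]=1
    a,ctr,z,L,er=fit_cyl(P[idx]); print('blank',a,ctr,z,L,er,'cradle:',R@(ctr-p[:2]),a-p[2])
E
```

```text
scene [ 5.991e-01 -1.719e-01  2.459e-01  3.000e-04] 2.3630253722172663
blank 0.33755955887099587 [0.52013828 0.06517617] 0.02499995965934659 0.12972169137206233 0.0051392026946105234 cradle: [-0.01887275  0.24911531] 0.09165873869804364
top [ 0.5989 -0.1712  0.2405 -0.0009] 1.9544998372942897
blank 0.33445532005854695 [0.51658459 0.06643885] 0.024004284453602087 0.12711993353723547 0.001758709844919116 cradle: [-0.02329128  0.25044095] 0.09393005805315341
```

Request:
drive_tool:
  commands:
    - {"tx": 0.27,"ty": 0.92,"rz": 0.49,"grip": -1}
    - {"tx": 0.27,"ty": 0.92,"rz": 0.49,"grip": -1}
    - {"tx": 0.27,"ty": 0.92,"rz": 0.49,"grip": -1}
    - {"tx": 0.27,"ty": 0.92,"rz": 0.49,"grip": -1}
    - {"tx": 0.27,"ty": 0.92,"rz": 0.49,"grip": -1}
    - {"tx": 0.27,"ty": 0.92,"rz": 0.49,"grip": -1}
    - {"tx": 0.27,"ty": 0.92,"rz": 0.49,"grip": -1}
    - {"tx": 0.27,"ty": 0.92,"rz": 0.49,"grip": -1}
    - {"tx": 0.27,"ty": 0.92,"rz": 0.49,"grip": -1}
    - {"tx": 0.27,"ty": 0.92,"rz": 0.49,"grip": -1}

```text
validation failed for argument at $.co...
```

Request:
drive_tool:
  commands:
    - {"tx": 0.27,"ty": 0.92,"rz": 0.49,"grip": -1}
    - {"tx": 0.27,"ty": 0.92,"rz": 0.49,"grip": -1}
    - {"tx": 0.27,"ty": 0.92,"rz": 0.49,"grip": -1}
    - {"tx": 0.27,"ty": 0.92,"rz": 0.49,"grip": -1}
    - {"tx": 0.27,"ty": 0.92,"rz": 0.49,"grip": -1}
    - {"tx": 0.27,"ty": 0.92,"rz": 0.49,"grip": -1}
    - {"tx": 0.27,"ty": 0.92,"rz": 0.49,"grip": -1}
    - {"tx": 0.27,"ty": 0.92,"rz": 0.49,"grip": -1}
    - {"tx": 0.27,"ty": 0.92,"rz": 0.49,"grip": -1}
    - {"tx": 0.27,"ty": 0.92,"rz": 0.49,"grip": -1}

```text
validation failed for argument at $.co...
```

Request:
drive_tool:
  commands:
    - {"tx": 0.27,"ty": 0.92,"grip": -1}
    - {"tx": 0.27,"ty": 0.92,"grip": -1}
    - {"tx": 0.27,"ty": 0.92,"grip": -1}
    - {"tx": 0.27,"ty": 0.92,"grip": -1}
    - {"tx": 0.27,"ty": 0.92,"grip": -1}
    - {"tx": 0.27,"ty": 0.92,"grip": -1}
    - {"tx": 0.27,"ty": 0.92,"grip": -1}
    - {"tx": 0.27,"ty": 0.92,"grip": -1}
    - {"tx": 0.27,"ty": 0.92,"grip": -1}
    - {"tx": 0.27,"ty": 0.92,"grip": -1}

```text
validation failed for argument at $.co...
```

```bash
cat > st.py <<'E'
from h import *
from scipy.spatial.transform import Rotation as Ro
o=status.get_obs(); R=Ro.from_rotvec(o['orientation']).as_matrix()
c,s=np.cos(.244),np.sin(.244); d=o['tcp_pos'][:2]-[.599,-.1715]
print('t',o['clock'],'tcp',np.round(o['tcp_pos'],4),'yawY',np.arctan2(R[1,1],R[0,1]),'z',R[:,2].round(3),'cradle',np.round([d@[c,s],d@[-s,c]],4),'F',np.round(o['contact_force'],1),'q7',o['joints'][6],o['grip_width'])
E
python3 st.py
```

```text
t 0.9 tcp [ 0.291  -0.6091  0.2313] yawY -1.1251118786465537 z [ 0. -0. -1.] cradle [-0.4046 -0.3502] F [ 1.3 -0.5 -0.7] q7 -0.0831428748086426 0.08600535471723371
```

Request:
drive_tool:
  commands:
    - {"tx": 0.27,"ty": 0.92,"tz": 0,"rx": 0,"ry": 0,"rz": 0.49,"grip": -1}
  grip_force: 20

```text
clock: 1.02
tcp_pos: [0.2954, -0.5916, 0.2312]
orientation: [3.038, 0.798, -0.001]
contact_force: [0.5, 0.6, -0.4]
grip_width: 0.0855
```

Request:
drive_tool:
  commands:
    - {"tx": 0.27,"ty": 0.92,"tz": 0,"rx": 0,"ry": 0,"rz": 0.49,"grip": -1}
    - {"tx": 0.27,"ty": 0.92,"tz": 0,"rx": 0,"ry": 0,"rz": 0.49,"grip": -1}
    - {"tx": 0.27,"ty": 0.92,"tz": 0,"rx": 0,"ry": 0,"rz": 0.49,"grip": -1}
    - {"tx": 0.27,"ty": 0.92,"tz": 0,"rx": 0,"ry": 0,"rz": 0.49,"grip": -1}
    - {"tx": 0.27,"ty": 0.92,"tz": 0,"rx": 0,"ry": 0,"rz": 0.49,"grip": -1}
    - {"tx": 0.27,"ty": 0.92,"tz": 0,"rx": 0,"ry": 0,"rz": 0.49,"grip": -1}
    - {"tx": 0.27,"ty": 0.92,"tz": 0,"rx": 0,"ry": 0,"rz": 0.49,"grip": -1}
    - {"tx": 0.27,"ty": 0.92,"tz": 0,"rx": 0,"ry": 0,"rz": 0.49,"grip": -1}
    - {"tx": 0.27,"ty": 0.92,"tz": 0,"rx": 0,"ry": 0,"rz": 0.49,"grip": -1}
    - {"tx": 0.27,"ty": 0.92,"tz": 0,"rx": 0,"ry": 0,"rz": 0.49,"grip": -1}
  grip_force: 20

```text
clock: 2.28
tcp_pos: [0.3508, -0.4054, 0.2313]
orientation: [2.59, 1.778, 0.0]
contact_force: [-0.0, 0.3, 0.5]
grip_width: 0.0852
```

Request:
drive_tool:
  commands:
    - {"tx": 0.27,"ty": 0.92,"tz": 0,"rx": 0,"ry": 0,"rz": 0.49,"grip": -1}
    - {"tx": 0.27,"ty": 0.92,"tz": 0,"rx": 0,"ry": 0,"rz": 0.49,"grip": -1}
    - {"tx": 0.27,"ty": 0.92,"tz": 0,"rx": 0,"ry": 0,"rz": 0.49,"grip": -1}
    - {"tx": 0.27,"ty": 0.92,"tz": 0,"rx": 0,"ry": 0,"rz": 0.49,"grip": -1}
    - {"tx": 0.27,"ty": 0.92,"tz": 0,"rx": 0,"ry": 0,"rz": 0.49,"grip": -1}
    - {"tx": 0.27,"ty": 0.92,"tz": 0,"rx": 0,"ry": 0,"rz": 0.49,"grip": -1}
    - {"tx": 0.27,"ty": 0.92,"tz": 0,"rx": 0,"ry": 0,"rz": 0.49,"grip": -1}
    - {"tx": 0.27,"ty": 0.92,"tz": 0,"rx": 0,"ry": 0,"rz": 0.49,"grip": -1}
    - {"tx": 0.27,"ty": 0.92,"tz": 0,"rx": 0,"ry": 0,"rz": 0.49,"grip": -1}
    - {"tx": 0.27,"ty": 0.92,"tz": 0,"rx": 0,"ry": 0,"rz": 0,"grip": -1}
  grip_force: 20

```text
clock: 3.52
tcp_pos: [0.4048, -0.2215, 0.2313]
orientation: [1.932, 2.477, 0.0]
contact_force: [-0.3, 0.3, 0.1]
grip_width: 0.0856
```

Request:
drive_tool:
  commands:
    - {"tx": 0.27,"ty": 0.92,"tz": 0,"rx": 0,"ry": 0,"rz": 0,"grip": -1}
    - {"tx": 0.27,"ty": 0.92,"tz": 0,"rx": 0,"ry": 0,"rz": 0,"grip": -1}
    - {"tx": 0.27,"ty": 0.92,"tz": 0,"rx": 0,"ry": 0,"rz": 0,"grip": -1}
    - {"tx": 0.27,"ty": 0.92,"tz": 0,"rx": 0,"ry": 0,"rz": 0,"grip": -1}
    - {"tx": 0.27,"ty": 0.92,"tz": 0,"rx": 0,"ry": 0,"rz": 0,"grip": -1}
    - {"tx": 0.27,"ty": 0.92,"tz": 0,"rx": 0,"ry": 0,"rz": 0,"grip": -1}
    - {"tx": 0.27,"ty": 0.92,"tz": 0,"rx": 0,"ry": 0,"rz": 0,"grip": -1}
    - {"tx": 0.27,"ty": 0.92,"tz": 0,"rx": 0,"ry": 0,"rz": 0,"grip": -1}
    - {"tx": 0.27,"ty": 0.92,"tz": 0,"rx": 0,"ry": 0,"rz": 0,"grip": -1}
    - {"tx": 0.27,"ty": 0.92,"tz": 0,"rx": 0,"ry": 0,"rz": 0,"grip": -1}
  grip_force: 20

```text
clock: 4.78
tcp_pos: [0.4585, -0.0374, 0.2313]
orientation: [1.933, 2.477, 0.0]
contact_force: [-0.8, 0.0, 0.2]
grip_width: 0.0855
```

```bash
python3 st.py
```

```text
t 4.775 tcp [ 0.4585 -0.0374  0.2313] yawY 0.24562540942732036 z [ 0. -0. -1.] cradle [-0.1039  0.1641] F [-0.8  0.   0.2] q7 0.08833538966750244 0.085491953991096
```

Request:
drive_tool:
  commands:
    - {"tx": 0.28,"ty": 0.92,"tz": 0,"rx": 0,"ry": 0,"rz": 0,"grip": -1}
    - {"tx": 0.28,"ty": 0.92,"tz": 0,"rx": 0,"ry": 0,"rz": 0,"grip": -1}
    - {"tx": 0.28,"ty": 0.92,"tz": 0,"rx": 0,"ry": 0,"rz": 0,"grip": -1}
    - {"tx": 0.28,"ty": 0.92,"tz": 0,"rx": 0,"ry": 0,"rz": 0,"grip": -1}
    - {"tx": 0.28,"ty": 0.92,"tz": 0,"rx": 0,"ry": 0,"rz": 0,"grip": -1}
    - {"tx": 0.28,"ty": 0.92,"tz": -0.5,"rx": 0,"ry": 0,"rz": 0,"grip": -1}
    - {"tx": 0.28,"ty": 0.92,"tz": -0.8,"rx": 0,"ry": 0,"rz": 0,"grip": -1}
    - {"tx": 0.28,"ty": 0.92,"tz": -0.8,"rx": 0,"ry": 0,"rz": 0,"grip": -1}
    - {"tx": 0.28,"ty": 0.94,"tz": -0.9,"rx": 0,"ry": 0,"rz": 0,"grip": -1}
    - {"tx": 0,"ty": 0,"tz": -1,"rx": 0,"ry": 0,"rz": 0,"grip": -1}
  grip_force: 20

```text
clock: 6.02
tcp_pos: [0.509, 0.1301, 0.151]
orientation: [-1.93, -2.479, -0.003]
contact_force: [-0.6, -0.8, -0.1]
grip_width: 0.0851
```

```bash
python3 st.py; python3 - <<'E'
from h import *
f=eyes.grab_frame('scene'); cv2.imwrite('pics/s1.png',cv2.resize(f['frame'][100:310,180:460],(800,600)))
E
```

```text
t 6.025 tcp [0.509  0.1301 0.151 ] yawY 0.24788467579404838 z [ 0.001  0.002 -1.   ] cradle [-0.0145  0.3144] F [-0.6 -0.8 -0.1] q7 -0.38684052346761955 0.08506009832332716
```

View pics/s1.png

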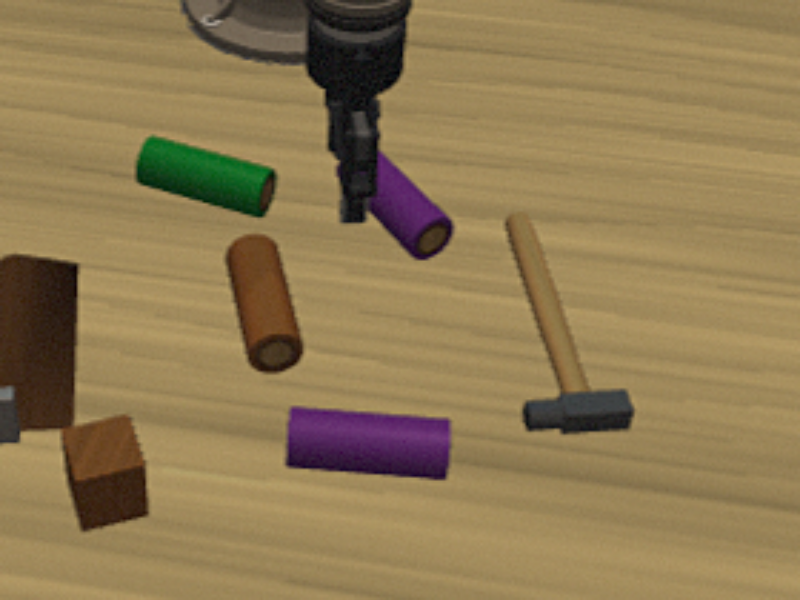

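The arm is above and behind the blank (blank at about (262,305) in the crop), and the purple bars look clear. Descending.

Request:
drive_tool:
  commands:
    - {"tx": 0,"ty": 0,"tz": -1,"rx": 0,"ry": 0,"rz": 0,"grip": -1}
    - {"tx": 0,"ty": 0,"tz": -1,"rx": 0,"ry": 0,"rz": 0,"grip": -1}
    - {"tx": 0,"ty": 0,"tz": -1,"rx": 0,"ry": 0,"rz": 0,"grip": -1}
    - {"tx": 0,"ty": 0,"tz": -1,"rx": 0,"ry": 0,"rz": 0,"grip": -1}
    - {"tx": 0,"ty": 0,"tz": -1,"rx": 0,"ry": 0,"rz": 0,"grip": -1}
    - {"tx": 0,"ty": 0,"tz": -1,"rx": 0,"ry": 0,"rz": 0,"grip": -1}
    - {"tx": 0,"ty": 0,"tz": -0.5,"rx": 0,"ry": 0,"rz": 0,"grip": -1}
    - {"tx": 0,"ty": 0,"tz": -0.4,"rx": 0,"ry": 0,"rz": 0,"grip": -1}
    - {"tx": 0,"ty": 0,"tz": 0,"rx": 0,"ry": 0,"rz": 0,"grip": -1}
  grip_force: 20

```text
clock: 7.2
tcp_pos: [0.5087, 0.1274, 0.0131]
orientation: [-1.935, -2.475, 0.001]
contact_force: [0.1, -0.3, -0.2]
grip_width: 0.0853
```

```bash
python3 st.py; python3 - <<'E'
from h import *
f=eyes.grab_frame('scene'); cv2.imwrite('pics/s2.png',cv2.resize(f['frame'][100:310,180:460],(800,600)))
P,u,v=cloud(f); m=(f['frame'].max(2)<60)[v,u]&(np.hypot(P[:,0]-.51,P[:,1]-.13)<.09)&(P[:,2]>.0)
Q=P[m]; c,s=np.cos(.244),np.sin(.244); X=(Q[:,:2]-[.599,-.1715])@np.array([[c,-s],[s,c]])
for lo in np.arange(0,.1,.01):
    k=(Q[:,2]>lo)&(Q[:,2]<lo+.01)
    if k.sum(): print(round(lo,2),k.sum(),np.round(X[k].min(0),3),np.round(X[k].max(0),3))
E
```

```text
t 7.2 tcp [0.5087 0.1274 0.0131] yawY 0.24353585460971341 z [-0. -0. -1.] cradle [-0.0154  0.3118] F [ 0.1 -0.3 -0.2] q7 -0.5471524064552045 0.08526769956288101
0.0 16 [0.038 0.246] [0.045 0.266]
0.01 14 [0.039 0.246] [0.043 0.276]
0.02 15 [-0.061  0.27 ] [0.045 0.313]
0.03 32 [-0.011  0.227] [0.044 0.323]
0.04 30 [0.033 0.248] [0.046 0.322]
0.05 17 [0.034 0.305] [0.044 0.319]
0.07 20 [0.037 0.301] [0.06  0.326]
0.08 44 [0.022 0.299] [0.062 0.323]
0.09 38 [-0.04   0.295] [0.058 0.325]
```

View pics/s2.png

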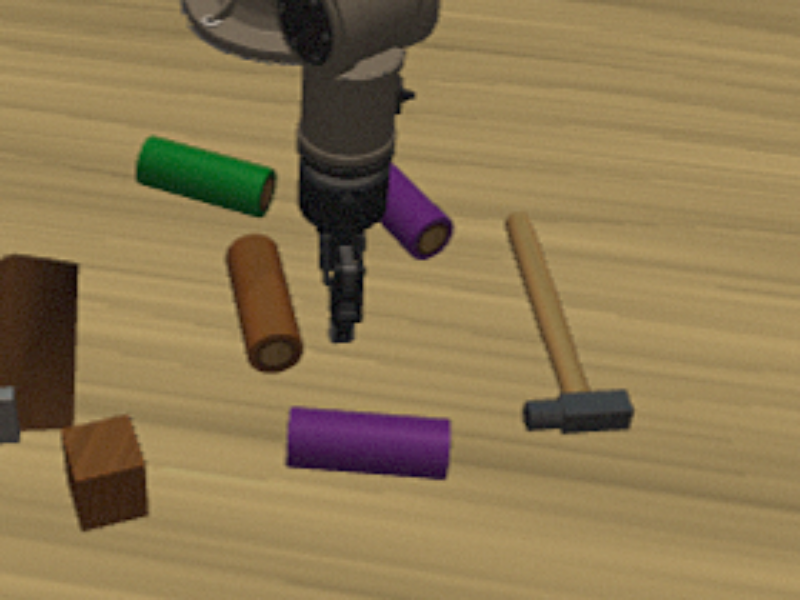

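Request:
drive_tool:
  commands:
    - {"tx": 0.12,"ty": -0.48,"tz": -0.2,"rx": 0,"ry": 0,"rz": 0,"grip": -1}
    - {"tx": 0.12,"ty": -0.48,"tz": -0.2,"rx": 0,"ry": 0,"rz": 0,"grip": -1}
    - {"tx": 0.07,"ty": -0.28,"tz": 0,"rx": 0,"ry": 0,"rz": 0,"grip": -1}
    - {"tx": 0.07,"ty": -0.28,"tz": 0,"rx": 0,"ry": 0,"rz": 0,"grip": -1}
    - {"tx": 0.07,"ty": -0.28,"tz": 0,"rx": 0,"ry": 0,"rz": 0,"grip": -1}
    - {"tx": 0.07,"ty": -0.28,"tz": 0,"rx": 0,"ry": 0,"rz": 0,"grip": -1}
    - {"tx": 0.07,"ty": -0.28,"tz": 0,"rx": 0,"ry": 0,"rz": 0,"grip": -1}
    - {"tx": 0.07,"ty": -0.28,"tz": 0,"rx": 0,"ry": 0,"rz": 0,"grip": -1}
    - {"tx": 0.07,"ty": -0.28,"tz": 0,"rx": 0,"ry": 0,"rz": 0,"grip": -1}
    - {"tx": 0.07,"ty": -0.28,"tz": 0,"rx": 0,"ry": 0,"rz": 0,"grip": -1}
  grip_force: 20

```text
clock: 8.5
tcp_pos: [0.5249, 0.063, 0.0053]
orientation: [-1.935, -2.475, -0.0]
contact_force: [-0.0, -0.5, 1.3]
grip_width: 0.0857
```

```bash
python3 st.py; cat > bl.py <<'E'
import sys
from est import *
tag=sys.argv[1]
O=np.array([.599,-.1715]);c,s=np.cos(.244),np.sin(.244);R=np.array([[c,s],[-s,c]])
for n in ['scene','top']:
    f=eyes.grab_frame(n); 
    if n=='scene': cv2.imwrite(f'pics/{tag}.png',cv2.resize(f['frame'][130:290,120:334],(800,600)))
    for o in spotter.masks_of(n,'blank'):
        med=np.median(f['frame'][o['mask']],0)
        if not(med[2]>med[1]>med[0]) : continue
        P,u,v=cloud(f,o['mask']); P=P[P[:,2]>.012]
        if len(P)<200: continue
        a,ctr,z,L,er=fit_cyl(P); print(n,round(o['confidence'],2),'cradle',np.round(R@(ctr-O),4),'relyaw',round(a-.244,3),'z',round(z,4),'L',round(L,3),'rms',round(er,4),len(P))
E
python3 bl.py s3
```

```text
t 8.5 tcp [0.5249 0.063  0.0053] yawY 0.2433652308106119 z [-0.  0. -1.] cradle [-0.0152  0.2455] F [-0.  -0.5  1.3] q7 -0.4286752339538362 0.085690760923319
scene 0.67 cradle [-0.0158  0.2057] relyaw 0.086 z 0.0248 L 0.13 rms 0.0052 871
```

View pics/s3.png

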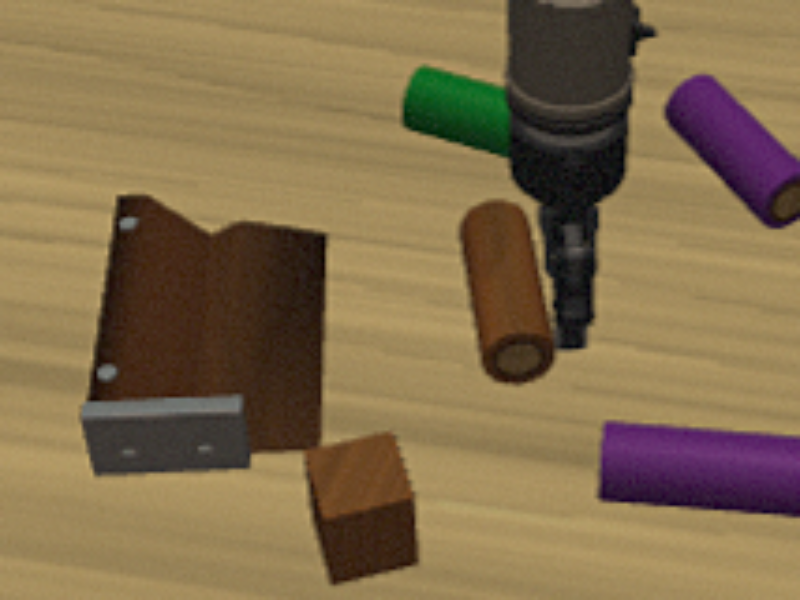

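Request:
drive_tool:
  commands:
    - {"tx": 0.12,"ty": -0.28,"tz": 0,"rx": 0,"ry": 0,"rz": 0,"grip": -1}
    - {"tx": 0.12,"ty": -0.28,"tz": 0,"rx": 0,"ry": 0,"rz": 0,"grip": -1}
    - {"tx": 0.12,"ty": -0.28,"tz": 0,"rx": 0,"ry": 0,"rz": 0,"grip": -1}
    - {"tx": 0.12,"ty": -0.28,"tz": 0,"rx": 0,"ry": 0,"rz": 0,"grip": -1}
    - {"tx": 0.12,"ty": -0.28,"tz": 0,"rx": 0,"ry": 0,"rz": 0,"grip": -1}
    - {"tx": 0.12,"ty": -0.28,"tz": 0,"rx": 0,"ry": 0,"rz": 0,"grip": -1}
    - {"tx": 0.12,"ty": -0.28,"tz": 0,"rx": 0,"ry": 0,"rz": 0,"grip": -1}
    - {"tx": 0.12,"ty": -0.28,"tz": 0,"rx": 0,"ry": 0,"rz": 0,"grip": -1}
    - {"tx": 0.12,"ty": -0.28,"tz": 0,"rx": 0,"ry": 0,"rz": 0,"grip": -1}
    - {"tx": 0.12,"ty": -0.28,"tz": 0,"rx": 0,"ry": 0,"rz": 0,"grip": -1}
  grip_force: 20

```text
clock: 9.95
tcp_pos: [0.549, 0.007, 0.0053]
orientation: [-1.935, -2.475, -0.0]
contact_force: [0.2, 0.4, 0.3]
grip_width: 0.0854
```

```bash
python3 st.py; python3 bl.py s4
```

```text
t 9.95 tcp [0.549  0.007  0.0053] yawY 0.24328508225708143 z [-0.  0. -1.] cradle [-0.0054  0.1853] F [0.2 0.4 0.3] q7 -0.3082114014146075 0.08535104210191563
scene 0.77 cradle [-0.0113  0.1456] relyaw 0.075 z 0.0249 L 0.13 rms 0.0055 882
```

Request:
drive_tool:
  commands:
    - {"tx": 0.1,"ty": -0.28,"tz": 0,"rx": 0,"ry": 0,"rz": 0,"grip": -1}
    - {"tx": 0.1,"ty": -0.28,"tz": 0,"rx": 0,"ry": 0,"rz": 0,"grip": -1}
    - {"tx": 0.1,"ty": -0.28,"tz": 0,"rx": 0,"ry": 0,"rz": 0,"grip": -1}
    - {"tx": 0.1,"ty": -0.28,"tz": 0,"rx": 0,"ry": 0,"rz": 0,"grip": -1}
    - {"tx": 0.1,"ty": -0.28,"tz": 0,"rx": 0,"ry": 0,"rz": 0,"grip": -1}
    - {"tx": 0.1,"ty": -0.28,"tz": 0,"rx": 0,"ry": 0,"rz": 0,"grip": -1}
    - {"tx": 0.1,"ty": -0.28,"tz": 0.1,"rx": 0,"ry": 0,"rz": 0,"grip": -1}
    - {"tx": 0.1,"ty": -0.28,"tz": 0.1,"rx": 0,"ry": 0,"rz": 0,"grip": -1}
    - {"tx": 0.1,"ty": -0.28,"tz": 0.1,"rx": 0,"ry": 0,"rz": 0,"grip": -1}
    - {"tx": 0.1,"ty": -0.28,"tz": 0.1,"rx": 0,"ry": 0,"rz": 0,"grip": -1}
  grip_force: 20

```text
clock: 11.4
tcp_pos: [0.5691, -0.049, 0.0135]
orientation: [1.935, 2.474, 0.0]
contact_force: [-0.4, 0.7, 0.7]
grip_width: 0.0852
```

```bash
python3 st.py; python3 bl.py s5
```

```text
t 11.4 tcp [ 0.5691 -0.049   0.0135] yawY 0.24331812500506733 z [ 0.  0. -1.] cradle [0.0005 0.1261] F [-0.4  0.7  0.7] q7 -0.18688983860942227 0.08523678055273756
scene 0.74 cradle [-0.0072  0.0878] relyaw 0.06 z 0.025 L 0.129 rms 0.0057 822
```

View pics/s5.png

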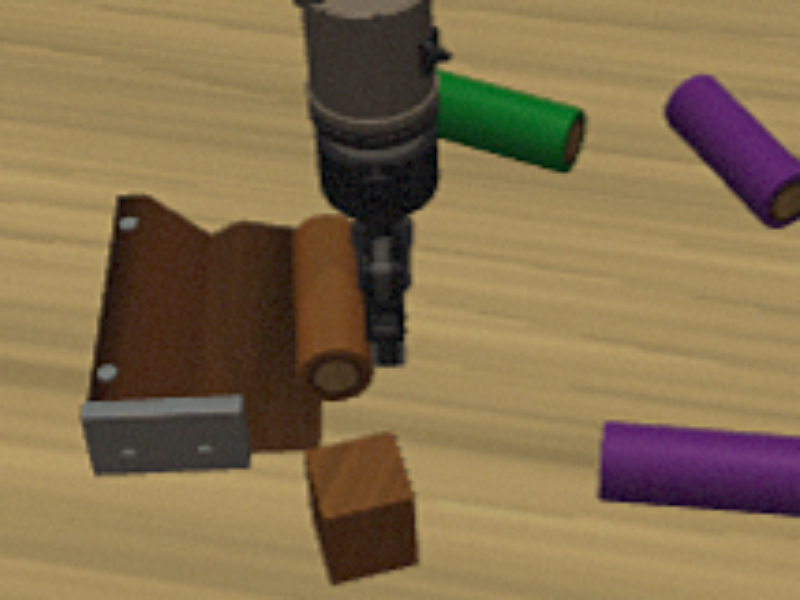

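Request:
drive_tool:
  commands:
    - {"tx": 0.05,"ty": -0.2,"tz": 0,"rx": 0,"ry": 0,"rz": 0,"grip": -1}
    - {"tx": 0.05,"ty": -0.2,"tz": 0,"rx": 0,"ry": 0,"rz": 0,"grip": -1}
    - {"tx": 0.05,"ty": -0.2,"tz": 0,"rx": 0,"ry": 0,"rz": 0,"grip": -1}
    - {"tx": 0.05,"ty": -0.2,"tz": 0,"rx": 0,"ry": 0,"rz": 0,"grip": -1}
    - {"tx": 0.05,"ty": -0.2,"tz": 0,"rx": 0,"ry": 0,"rz": 0,"grip": -1}
    - {"tx": 0.05,"ty": -0.2,"tz": 0,"rx": 0,"ry": 0,"rz": 0,"grip": -1}
    - {"tx": 0.05,"ty": -0.2,"tz": 0,"rx": 0,"ry": 0,"rz": 0,"grip": -1}
    - {"tx": 0.05,"ty": -0.2,"tz": 0,"rx": 0,"ry": 0,"rz": 0,"grip": -1}
    - {"tx": 0.05,"ty": -0.2,"tz": 0,"rx": 0,"ry": 0,"rz": 0,"grip": -1}
    - {"tx": 0.05,"ty": -0.2,"tz": 0,"rx": 0,"ry": 0,"rz": 0,"grip": -1}
  grip_force: 20

```text
clock: 12.85
tcp_pos: [0.5756, -0.067, 0.0174]
orientation: [-1.908, -2.475, -0.02]
contact_force: [-32.2, 49.8, 58.7]
grip_width: 0.0852
```

```bash
python3 st.py; python3 bl.py s6
```

```text
t 12.85 tcp [ 0.5756 -0.067   0.0174] yawY 0.2572246520717197 z [-0.005  0.02  -1.   ] cradle [0.0026 0.1071] F [-32.2  49.8  58.7] q7 -0.11194334481031412 0.08522466975042019
scene 0.58 cradle [-0.0039  0.074 ] relyaw 0.011 z 0.0274 L 0.128 rms 0.0064 712
```

View pics/s6.png

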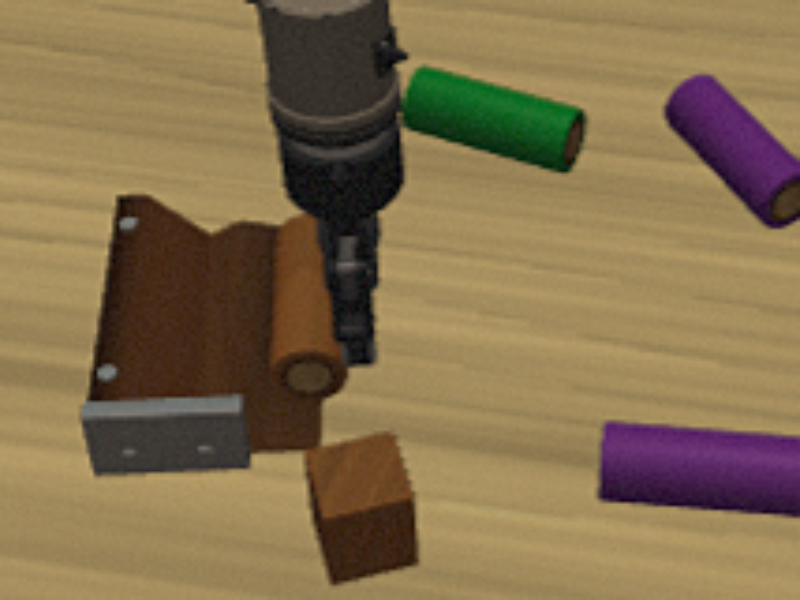

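The fingertips have jammed above the blank's equator (about 80 N). I'm backing off and will push from lower down.

Request:
drive_tool:
  commands:
    - {"tx": -0.1,"ty": 0.4,"tz": 0,"rx": 0,"ry": 0,"rz": 0,"grip": -1}
    - {"tx": -0.1,"ty": 0.4,"tz": 0,"rx": 0,"ry": 0,"rz": 0,"grip": -1}
    - {"tx": -0.1,"ty": 0.4,"tz": 0,"rx": 0,"ry": 0,"rz": 0,"grip": -1}
    - {"tx": -0.1,"ty": 0.4,"tz": 0,"rx": 0,"ry": 0,"rz": 0,"grip": -1}
  grip_force: 20

```text
clock: 13.55
tcp_pos: [0.5704, -0.0574, 0.013]
orientation: [-1.937, -2.474, 0.002]
contact_force: [-0.1, -0.0, -0.0]
grip_width: 0.085
```

```bash
python3 st.py; python3 bl.py s7
```

```text
t 13.55 tcp [ 0.5704 -0.0574  0.013 ] yawY 0.24225134316476396 z [-0.001 -0.001 -1.   ] cradle [-0.0002  0.1176] F [-0.1 -0.  -0. ] q7 -0.1731189243877898 0.08503964193331194
scene 0.91 cradle [-0.0057  0.0822] relyaw 0.009 z 0.0257 L 0.13 rms 0.0056 764
```

View pics/s7.png

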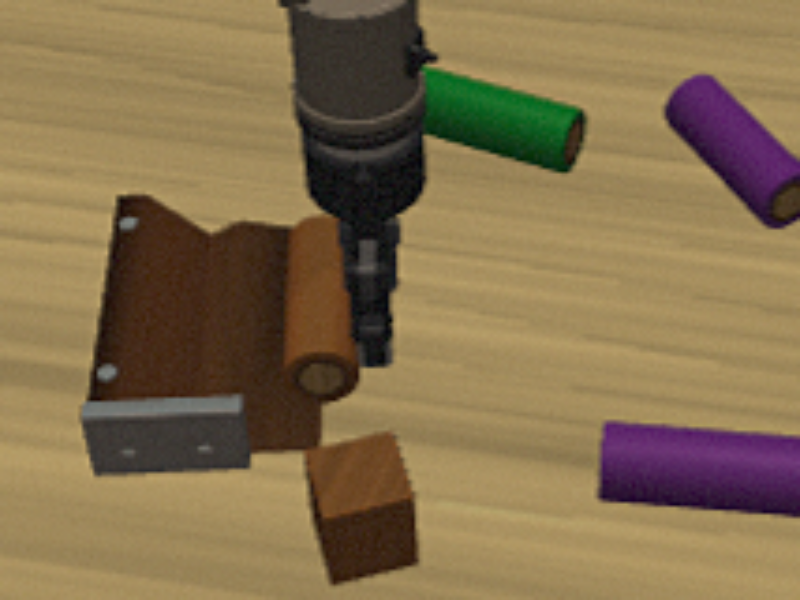

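Request:
drive_tool:
  commands:
    - {"tx": -0.1,"ty": 0.4,"tz": 0,"rx": 0,"ry": 0,"rz": 0,"grip": -1}
    - {"tx": 0,"ty": 0,"tz": 0,"rx": -0.65,"ry": -0.16,"rz": 0,"grip": -1}
    - {"tx": 0,"ty": 0,"tz": -0.2,"rx": -0.65,"ry": -0.16,"rz": 0,"grip": -1}
    - {"tx": 0,"ty": 0,"tz": -0.2,"rx": -0.65,"ry": -0.16,"rz": 0,"grip": -1}
    - {"tx": 0,"ty": 0,"tz": 0,"rx": 0,"ry": 0,"rz": 0,"grip": -1}
  grip_force: 20

```text
clock: 14.38
tcp_pos: [0.5686, -0.046, 0.0049]
orientation: [1.788, 2.298, -0.253]
contact_force: [0.4, -0.3, -0.6]
grip_width: 0.0852
```

```bash
python3 st.py; python3 bl.py s8
```

```text
t 14.375 tcp [ 0.5686 -0.046   0.0049] yawY 0.2482221314970114 z [ 0.066 -0.268 -0.961] cradle [0.0008 0.1291] F [ 0.4 -0.3 -0.6] q7 -0.5768961222449325 0.08515584514241918
scene 0.73 cradle [-0.006   0.0865] relyaw -0.009 z 0.0248 L 0.13 rms 0.0053 859
top 0.67 cradle [-0.0088  0.0924] relyaw -0.012 z 0.0242 L 0.127 rms 0.0401 764
```

View pics/s8.png

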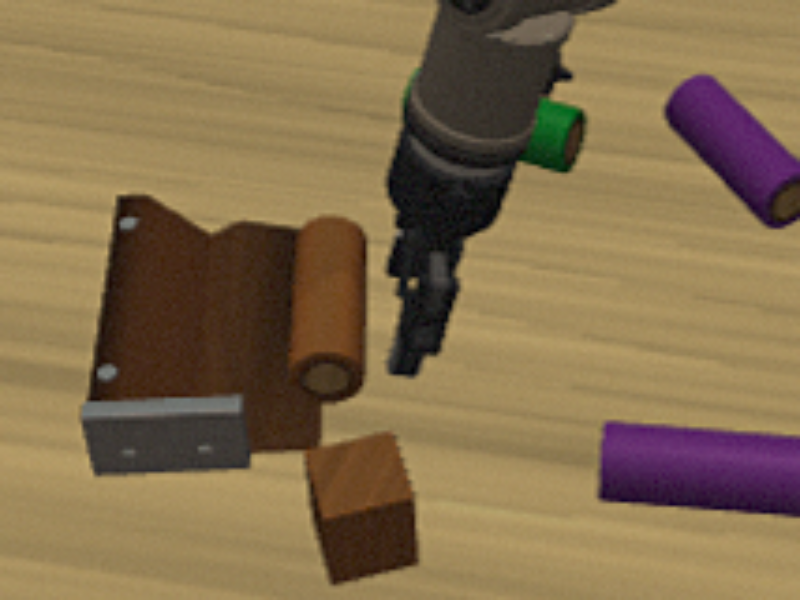

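Request:
drive_tool:
  commands:
    - {"tx": 0.06,"ty": -0.24,"tz": 0,"rx": 0,"ry": 0,"rz": 0,"grip": -1}
    - {"tx": 0.06,"ty": -0.24,"tz": 0,"rx": 0,"ry": 0,"rz": 0,"grip": -1}
    - {"tx": 0.06,"ty": -0.24,"tz": 0,"rx": 0,"ry": 0,"rz": 0,"grip": -1}
    - {"tx": 0.06,"ty": -0.24,"tz": 0.02,"rx": 0,"ry": 0,"rz": 0,"grip": -1}
    - {"tx": 0.06,"ty": -0.24,"tz": 0.04,"rx": 0,"ry": 0,"rz": 0,"grip": -1}
  grip_force: 20

```text
clock: 15.2
tcp_pos: [0.575, -0.0713, 0.0066]
orientation: [1.793, 2.294, -0.251]
contact_force: [-1.9, 5.5, 2.7]
grip_width: 0.0856
```

```bash
python3 st.py; python3 bl.py s9
```

```text
t 15.2 tcp [ 0.575  -0.0713  0.0066] yawY 0.24404360391286312 z [ 0.067 -0.267 -0.962] cradle [0.0009 0.103 ] F [-1.9  5.5  2.7] q7 -0.5307271008087394 0.08557614194249454
scene 0.78 cradle [-0.0053  0.0731] relyaw -0.004 z 0.0277 L 0.129 rms 0.0053 875
top 0.86 cradle [-0.0088  0.064 ] relyaw -0.009 z 0.0275 L 0.122 rms 0.0064 543
```

Request:
drive_tool:
  commands:
    - {"tx": 0.06,"ty": -0.24,"tz": 0.05,"rx": 0,"ry": 0,"rz": 0,"grip": -1}
    - {"tx": 0.06,"ty": -0.24,"tz": 0.05,"rx": 0,"ry": 0,"rz": 0,"grip": -1}
    - {"tx": 0.06,"ty": -0.24,"tz": 0.05,"rx": 0,"ry": 0,"rz": 0,"grip": -1}
    - {"tx": 0.06,"ty": -0.24,"tz": 0.05,"rx": 0,"ry": 0,"rz": 0,"grip": -1}
  grip_force: 20

```text
clock: 15.9
tcp_pos: [0.5797, -0.0923, 0.0105]
orientation: [1.793, 2.292, -0.254]
contact_force: [-1.7, 2.9, 0.5]
grip_width: 0.0856
```

```bash
python3 st.py; python3 bl.py s10
```

```text
t 15.9 tcp [ 0.5797 -0.0923  0.0105] yawY 0.24323296737223005 z [ 0.066 -0.269 -0.961] cradle [0.0004 0.0816] F [-1.7  2.9  0.5] q7 -0.48773273166831826 0.08559399564589083
scene 0.6 cradle [-0.0038  0.0516] relyaw 0.004 z 0.0335 L 0.126 rms 0.0055 890
top 0.71 cradle [-0.0082  0.0405] relyaw -0.008 z 0.033 L 0.126 rms 0.051 537
```

View pics/s10.png

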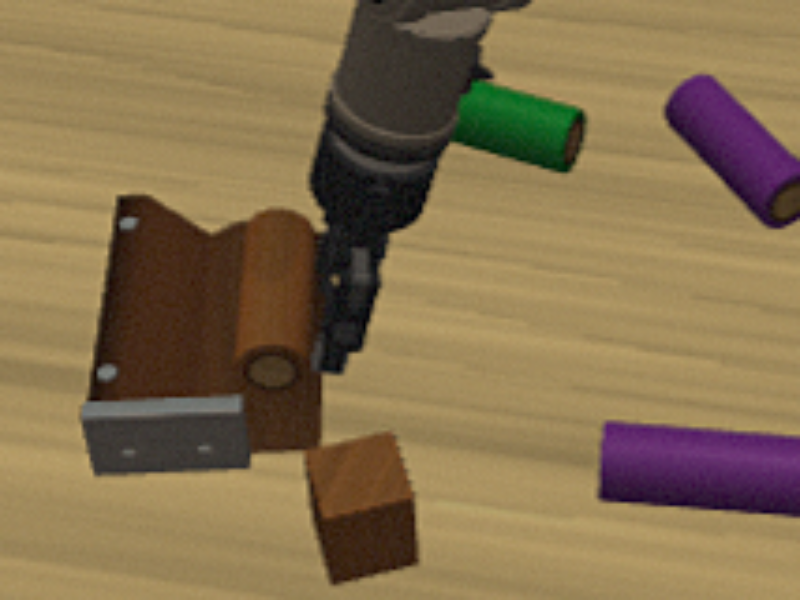

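Request:
drive_tool:
  commands:
    - {"tx": 0.05,"ty": -0.2,"tz": 0.05,"rx": 0,"ry": 0,"rz": 0,"grip": -1}
    - {"tx": 0.05,"ty": -0.2,"tz": 0.05,"rx": 0,"ry": 0,"rz": 0,"grip": -1}
    - {"tx": 0.05,"ty": -0.2,"tz": 0.05,"rx": 0,"ry": 0,"rz": 0,"grip": -1}
    - {"tx": 0.05,"ty": -0.2,"tz": 0.05,"rx": 0,"ry": 0,"rz": 0,"grip": -1}
    - {"tx": 0.04,"ty": -0.15,"tz": 0.04,"rx": 0,"ry": 0,"rz": 0,"grip": -1}
    - {"tx": 0.04,"ty": -0.15,"tz": 0.04,"rx": 0,"ry": 0,"rz": 0,"grip": -1}
  grip_force: 20

```text
clock: 16.85
tcp_pos: [0.5853, -0.114, 0.0162]
orientation: [1.793, 2.292, -0.254]
contact_force: [-1.0, 3.7, 0.4]
grip_width: 0.0854
```

```bash
python3 st.py; python3 bl.py s11
```

```text
t 16.85 tcp [ 0.5853 -0.114   0.0162] yawY 0.24322109649133875 z [ 0.066 -0.269 -0.961] cradle [0.0006 0.0591] F [-1.   3.7  0.4] q7 -0.4364926498168221 0.0853792860642958
scene 0.71 cradle [-0.0044  0.0397] relyaw -0.111 z 0.0782 L 0.13 rms 0.0117 951
top 0.68 cradle [-0.0059  0.0246] relyaw 0.181 z 0.0835 L 0.126 rms 0.0498 432
```

View pics/s11.png

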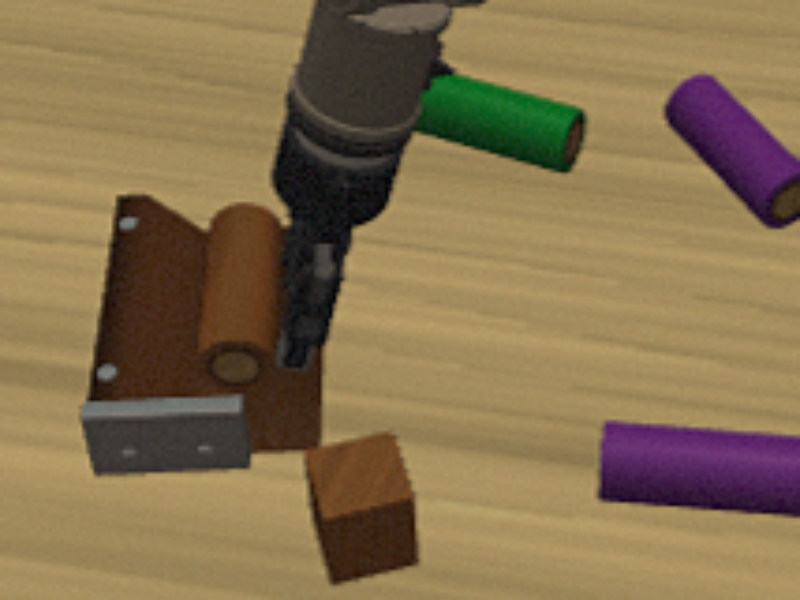

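Request:
drive_tool:
  commands:
    - {"tx": 0.04,"ty": -0.15,"tz": 0.03,"rx": 0,"ry": 0,"rz": 0,"grip": -1}
    - {"tx": 0.04,"ty": -0.15,"tz": 0.03,"rx": 0,"ry": 0,"rz": 0,"grip": -1}
    - {"tx": 0.04,"ty": -0.15,"tz": 0.03,"rx": 0,"ry": 0,"rz": 0,"grip": -1}
    - {"tx": 0,"ty": 0,"tz": 0,"rx": 0,"ry": 0,"rz": 0,"grip": -1}
    - {"tx": 0,"ty": 0,"tz": 0,"rx": 0,"ry": 0,"rz": 0,"grip": -1}
  grip_force: 20

```text
clock: 17.68
tcp_pos: [0.5876, -0.1231, 0.0179]
orientation: [1.793, 2.292, -0.254]
contact_force: [0.3, -0.2, 0.5]
grip_width: 0.0854
```

```bash
python3 st.py; python3 bl.py s12
```

```text
t 17.675 tcp [ 0.5876 -0.1231  0.0179] yawY 0.24292153907375663 z [ 0.066 -0.269 -0.961] cradle [0.0006 0.0497] F [ 0.3 -0.2  0.5] q7 -0.41652884892312425 0.08538490771751821
scene 0.64 cradle [-0.0049  0.0039] relyaw 0.005 z 0.0342 L 0.128 rms 0.0053 940
top 0.67 cradle [-0.0074  0.0014] relyaw -0.005 z 0.0331 L 0.125 rms 0.025 574
```

View pics/s12.png

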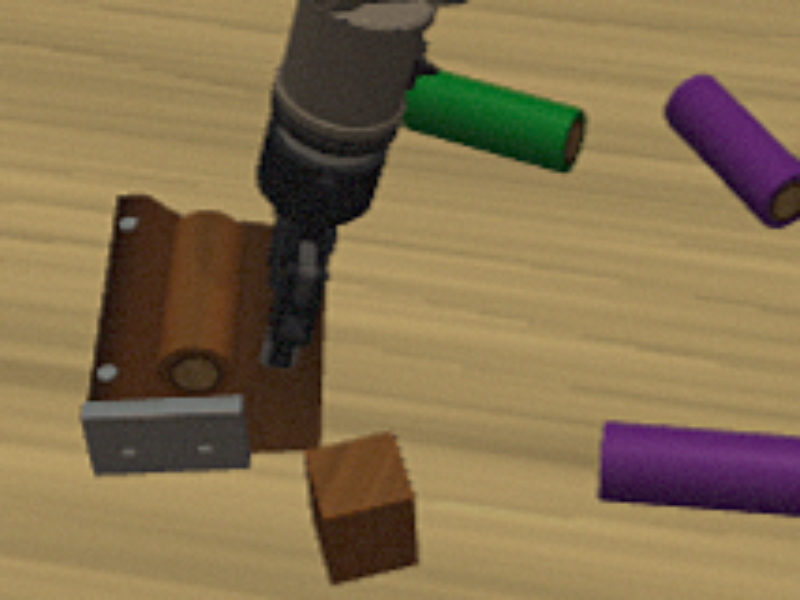

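Request:
drive_tool:
  commands:
    - {"tx": -0.1,"ty": 0.4,"tz": 0.2,"rx": 0,"ry": 0,"rz": 0,"grip": -1}
    - {"tx": -0.1,"ty": 0.4,"tz": 0.5,"rx": 0,"ry": 0,"rz": 0,"grip": -1}
    - {"tx": 0,"ty": 0,"tz": 1,"rx": 0,"ry": 0,"rz": 0,"grip": -1}
    - {"tx": 0,"ty": 0,"tz": 1,"rx": 0.65,"ry": 0.16,"rz": 0,"grip": -1}
    - {"tx": 0,"ty": 0,"tz": 1,"rx": 0.65,"ry": 0.16,"rz": 0,"grip": 0}
    - {"tx": 0,"ty": 0,"tz": 1,"rx": 0.65,"ry": 0.16,"rz": 0,"grip": 1}
    - {"tx": -0.75,"ty": -0.72,"tz": 0.5,"rx": 0,"ry": 0,"rz": 0,"grip": 1}
    - {"tx": -0.75,"ty": -0.72,"tz": 0,"rx": 0,"ry": 0,"rz": 0,"grip": 1}
    - {"tx": -0.75,"ty": -0.72,"tz": 0,"rx": 0,"ry": 0,"rz": 0,"grip": 1}
    - {"tx": -0.75,"ty": -0.72,"tz": 0,"rx": 0,"ry": 0,"rz": 0,"grip": 1}
  grip_force: 20

```text
clock: 19.12
tcp_pos: [0.5222, -0.1651, 0.1216]
orientation: [-1.934, -2.475, 0.001]
contact_force: [0.8, 0.6, -0.2]
grip_width: -0.0001
```

Request:
drive_tool:
  commands:
    - {"tx": -0.75,"ty": -0.72,"tz": 0,"rx": 0,"ry": 0,"rz": 0,"grip": 1}
    - {"tx": -0.75,"ty": -0.72,"tz": 0,"rx": 0,"ry": 0,"rz": 0,"grip": 1}
    - {"tx": 0,"ty": 0,"tz": 0,"rx": 0,"ry": 0,"rz": 0,"grip": 1}
  grip_force: 20

```text
clock: 19.5
tcp_pos: [0.4921, -0.195, 0.1217]
orientation: [-1.939, -2.471, 0.002]
contact_force: [0.4, 0.3, 0.8]
grip_width: 0.0001
```

```bash
python3 st.py; python3 bl.py s13
```

```text
t 19.5 tcp [ 0.4921 -0.195   0.1217] yawY 0.24041784644512076 z [-0.001 -0.001 -1.   ] cradle [-0.1094  0.003 ] F [0.4 0.3 0.8] q7 0.2474973312358292 0.0001286793552450978
scene 0.79 cradle [0.0057 0.0035] relyaw 0.006 z 0.0341 L 0.159 rms 0.0051 1030
top 0.75 cradle [-0.0088  0.0145] relyaw -0.001 z 0.0332 L 0.127 rms 0.0019 831
```

View pics/s13.png

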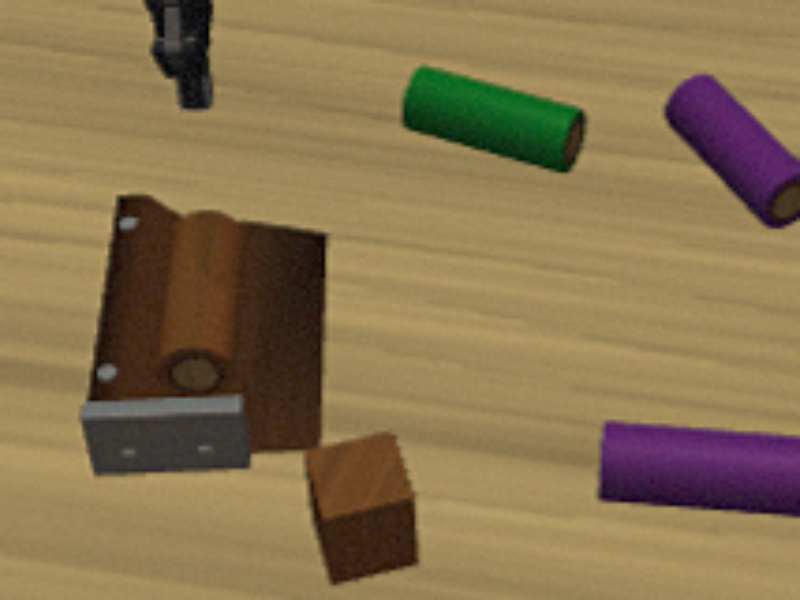

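Request:
drive_tool:
  commands:
    - {"tx": 0,"ty": 0,"tz": -1,"rx": 0,"ry": 0,"rz": 0,"grip": 1}
    - {"tx": 0,"ty": 0,"tz": -1,"rx": 0,"ry": 0,"rz": 0,"grip": 1}
    - {"tx": 0,"ty": 0,"tz": -1,"rx": 0,"ry": 0,"rz": 0,"grip": 1}
    - {"tx": 0,"ty": 0,"tz": -1,"rx": 0,"ry": 0,"rz": 0,"grip": 1}
    - {"tx": 0,"ty": 0,"tz": -0.5,"rx": 0,"ry": 0,"rz": 0,"grip": 1}
    - {"tx": 0.24,"ty": 0.06,"tz": 0,"rx": 0,"ry": 0,"rz": 0,"grip": 1}
    - {"tx": 0.24,"ty": 0.06,"tz": 0,"rx": 0,"ry": 0,"rz": 0,"grip": 1}
    - {"tx": 0.2,"ty": 0.05,"tz": 0,"rx": 0,"ry": 0,"rz": 0,"grip": 1}
  grip_force: 20

```text
clock: 20.7
tcp_pos: [0.5084, -0.1898, 0.0327]
orientation: [1.934, 2.474, 0.001]
contact_force: [0.8, -0.1, 0.1]
grip_width: -0.0002
```

```bash
python3 st.py; python3 bl.py s14
```

```text
t 20.7 tcp [ 0.5084 -0.1898  0.0327] yawY 0.24350874987804766 z [ 0.002 -0.    -1.   ] cradle [-0.0923  0.0042] F [ 0.8 -0.1  0.1] q7 0.1451124572452023 -0.0002033360074245923
scene 0.96 cradle [-0.0046  0.0035] relyaw -0.006 z 0.0342 L 0.127 rms 0.0053 925
top 0.65 cradle [-0.0084  0.0165] relyaw 0.002 z 0.0331 L 0.126 rms 0.0021 686
```

View pics/s14.png

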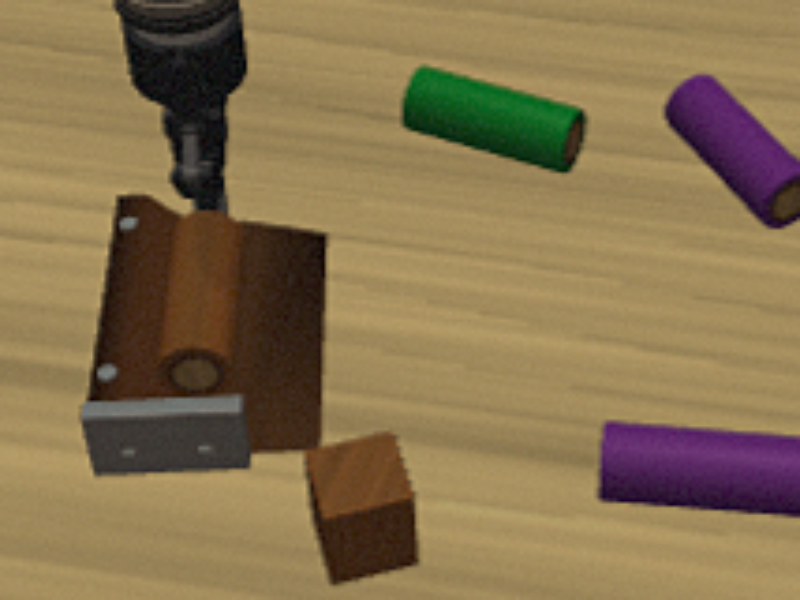

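Request:
drive_tool:
  commands:
    - {"tx": 0.19,"ty": 0.05,"tz": 0,"rx": 0,"ry": 0,"rz": 0,"grip": 1}
    - {"tx": 0.19,"ty": 0.05,"tz": 0,"rx": 0,"ry": 0,"rz": 0,"grip": 1}
    - {"tx": 0.19,"ty": 0.05,"tz": 0,"rx": 0,"ry": 0,"rz": 0,"grip": 1}
    - {"tx": 0.19,"ty": 0.05,"tz": 0,"rx": 0,"ry": 0,"rz": 0,"grip": 1}
    - {"tx": 0.19,"ty": 0.05,"tz": 0,"rx": 0,"ry": 0,"rz": 0,"grip": 1}
    - {"tx": 0.19,"ty": 0.05,"tz": 0,"rx": 0,"ry": 0,"rz": 0,"grip": 1}
    - {"tx": 0.19,"ty": 0.05,"tz": 0,"rx": 0,"ry": 0,"rz": 0,"grip": 1}
  grip_force: 20

```text
clock: 21.78
tcp_pos: [0.5343, -0.1827, 0.0318]
orientation: [1.935, 2.475, 0.001]
contact_force: [-1.4, -1.0, 0.9]
grip_width: -0.0001
```

```bash
python3 st.py; python3 bl.py s15
```

```text
t 21.775 tcp [ 0.5343 -0.1827  0.0318] yawY 0.243464614457905 z [ 0.  0. -1.] cradle [-0.0655  0.0048] F [-1.4 -1.   0.9] q7 0.1281490510363581 -0.00012087677476305058
scene 0.71 cradle [0.0149 0.0036] relyaw 0.001 z 0.0339 L 0.131 rms 0.0037 893
top 0.76 cradle [0.0166 0.0167] relyaw -0.003 z 0.0332 L 0.124 rms 0.0031 618
```

View pics/s15.png

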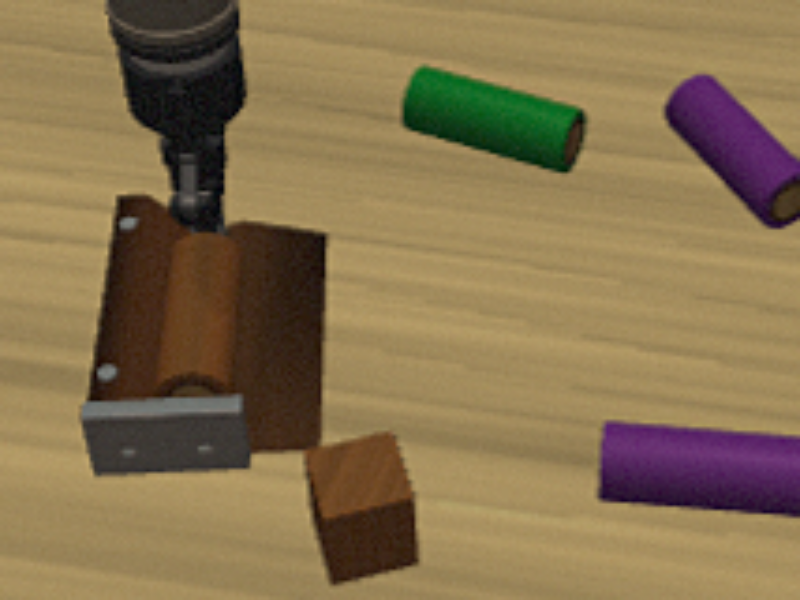

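Request:
drive_tool:
  commands:
    - {"tx": 0.15,"ty": 0.04,"tz": 0,"rx": 0,"ry": 0,"rz": 0,"grip": 1}
    - {"tx": 0.15,"ty": 0.04,"tz": 0,"rx": 0,"ry": 0,"rz": 0,"grip": 1}
    - {"tx": 0.15,"ty": 0.04,"tz": 0,"rx": 0,"ry": 0,"rz": 0,"grip": 1}
    - {"tx": 0.1,"ty": 0.02,"tz": 0,"rx": 0,"ry": 0,"rz": 0,"grip": 1}
    - {"tx": 0.1,"ty": 0.02,"tz": 0,"rx": 0,"ry": 0,"rz": 0,"grip": 1}
  grip_force: 20

```text
clock: 22.6
tcp_pos: [0.5469, -0.1796, 0.0319]
orientation: [-1.935, -2.474, 0.0]
contact_force: [-3.5, 0.3, 1.6]
grip_width: -0.0002
```

Request:
drive_tool:
  commands:
    - {"tx": 0.05,"ty": 0.01,"tz": 0,"rx": 0,"ry": 0,"rz": 0,"grip": 1}
    - {"tx": 0,"ty": 0,"tz": 0,"rx": 0,"ry": 0,"rz": 0,"grip": 1}
  grip_force: 20

```text
clock: 22.85
tcp_pos: [0.5481, -0.1793, 0.0319]
orientation: [1.935, 2.475, 0.001]
contact_force: [-2.4, -0.5, 0.0]
grip_width: 0.0002
```

```bash
python3 st.py; python3 bl.py s16
```

```text
t 22.85 tcp [ 0.5481 -0.1793  0.0319] yawY 0.24341157174452477 z [ 0.  0. -1.] cradle [-0.0513  0.0047] F [-2.4 -0.5  0. ] q7 0.12094011714277032 0.0002188730531969006
scene 0.94 cradle [0.03   0.0039] relyaw -0.001 z 0.0342 L 0.127 rms 0.0016 724
top 0.85 cradle [0.0283 0.0169] relyaw -0.008 z 0.033 L 0.127 rms 0.0079 676
```

No clear stop force yet, so I'm advancing in 1 mm steps and watching the force.

Request:
drive_tool:
  commands:
    - {"tx": 0.05,"ty": 0.01,"tz": 0,"rx": 0,"ry": 0,"rz": 0,"grip": 1}
    - {"tx": 0,"ty": 0,"tz": 0,"rx": 0,"ry": 0,"rz": 0,"grip": 1}
  grip_force: 20

```text
clock: 23.3
tcp_pos: [0.5487, -0.1792, 0.0319]
orientation: [-1.935, -2.474, 0.0]
contact_force: [-1.9, -0.1, 1.9]
grip_width: 0.0003
```

Request:
drive_tool:
  commands:
    - {"tx": 0.05,"ty": 0.01,"tz": 0,"rx": 0,"ry": 0,"rz": 0,"grip": 1}
    - {"tx": 0,"ty": 0,"tz": 0,"rx": 0,"ry": 0,"rz": 0,"grip": 1}
  grip_force: 20

```text
clock: 23.55
tcp_pos: [0.5501, -0.179, 0.0319]
orientation: [1.935, 2.474, 0.001]
contact_force: [-1.6, 0.4, 0.6]
grip_width: 0.0003
```

Request:
drive_tool:
  commands:
    - {"tx": 0.05,"ty": 0.01,"tz": 0,"rx": 0,"ry": 0,"rz": 0,"grip": 1}
    - {"tx": 0,"ty": 0,"tz": 0,"rx": 0,"ry": 0,"rz": 0,"grip": 1}
  grip_force: 20

```text
clock: 23.8
tcp_pos: [0.5507, -0.1789, 0.0319]
orientation: [-1.935, -2.474, 0.0]
contact_force: [-3.7, -0.8, 1.5]
grip_width: 0.0003
```

Request:
drive_tool:
  commands:
    - {"tx": 0.05,"ty": 0.01,"tz": 0,"rx": 0,"ry": 0,"rz": 0,"grip": 1}
    - {"tx": 0,"ty": 0,"tz": 0,"rx": 0,"ry": 0,"rz": 0,"grip": 1}
  grip_force: 20

```text
clock: 24.05
tcp_pos: [0.5507, -0.1789, 0.0318]
orientation: [-1.935, -2.473, 0.003]
contact_force: [-7.5, -0.6, 4.6]
grip_width: -0.0002
```

```bash
python3 st.py; python3 bl.py s17
```

```text
t 24.05 tcp [ 0.5507 -0.1789  0.0318] yawY 0.2430199746142391 z [-0.002 -0.    -1.   ] cradle [-0.0486  0.0045] F [-7.5 -0.6  4.6] q7 0.11926023648045422 -0.00021449122419154353
scene 0.66 cradle [0.03   0.0037] relyaw 0.005 z 0.0341 L 0.13 rms 0.0016 778
scene 0.3 cradle [ 0.0033 -0.0112] relyaw -0.011 z 0.038 L 0.217 rms 0.0144 1803
scene 0.2 cradle [0.0022 0.4943] relyaw 0.073 z 0.0449 L 0.256 rms 0.0082 1008
```

View pics/s17.png

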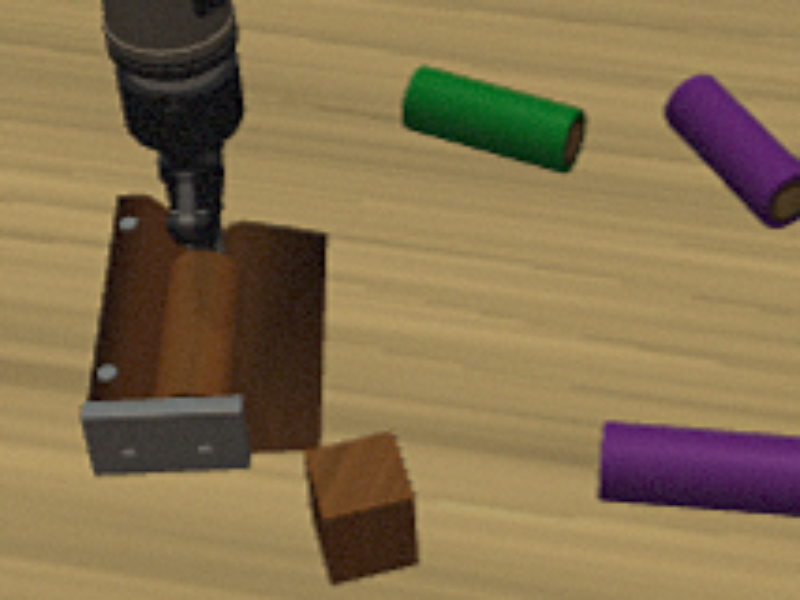

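The tool has stopped advancing and the force is rising. One more step will confirm the contact, then I'll retreat.

Request:
drive_tool:
  commands:
    - {"tx": 0.05,"ty": 0.01,"tz": 0,"rx": 0,"ry": 0,"rz": 0,"grip": 1}
    - {"tx": 0,"ty": 0,"tz": 0,"rx": 0,"ry": 0,"rz": 0,"grip": 1}
  grip_force: 20

```text
clock: 24.5
tcp_pos: [0.5508, -0.1789, 0.0317]
orientation: [-1.934, -2.472, 0.005]
contact_force: [-9.4, -0.5, 5.9]
grip_width: -0.0001
```

Request:
drive_tool:
  commands:
    - {"tx": -0.1,"ty": -0.02,"tz": 0,"rx": 0,"ry": 0,"rz": 0,"grip": 1}
    - {"tx": -0.2,"ty": -0.05,"tz": 0,"rx": 0,"ry": 0,"rz": 0,"grip": 1}
    - {"tx": -0.4,"ty": -0.1,"tz": 0,"rx": 0,"ry": 0,"rz": 0,"grip": 1}
    - {"tx": -0.4,"ty": -0.1,"tz": 0,"rx": 0,"ry": 0,"rz": 0,"grip": 1}
    - {"tx": -0.4,"ty": -0.1,"tz": 0.3,"rx": 0,"ry": 0,"rz": 0,"grip": 1}
    - {"tx": -0.4,"ty": -0.1,"tz": 0.8,"rx": 0,"ry": 0,"rz": 0,"grip": 1}
    - {"tx": 0,"ty": 0,"tz": 1,"rx": 0,"ry": 0,"rz": 0,"grip": 1}
    - {"tx": 0,"ty": 0,"tz": 1,"rx": 0,"ry": 0,"rz": 0,"grip": 1}
    - {"tx": 0,"ty": 0,"tz": 1,"rx": 0,"ry": 0,"rz": 0,"grip": 1}
    - {"tx": 0,"ty": 0,"tz": 1,"rx": 0,"ry": 0,"rz": 0,"grip": 1}
  grip_force: 20

```text
clock: 25.75
tcp_pos: [0.5148, -0.188, 0.1358]
orientation: [1.935, 2.474, 0.001]
contact_force: [-0.8, -0.2, 0.4]
grip_width: -0.0003
```

Request:
drive_tool:
  commands:
    - {"tx": 0,"ty": 0,"tz": 1,"rx": 0,"ry": 0,"rz": 0,"grip": 1}
    - {"tx": 0,"ty": 0,"tz": 1,"rx": 0,"ry": 0,"rz": 0,"grip": 1}
    - {"tx": 0,"ty": 0,"tz": 0,"rx": 0,"ry": 0,"rz": 0,"grip": 1}
  grip_force: 20

```text
clock: 26.12
tcp_pos: [0.5159, -0.1881, 0.1763]
orientation: [1.933, 2.471, 0.002]
contact_force: [-0.0, -0.2, -0.8]
grip_width: -0.0002
```

```bash
python3 st.py; python3 bl.py s18; python3 - <<'E'
from h import *
f=eyes.grab_frame('top'); cv2.imwrite('pics/t18.png',cv2.resize(f['frame'][120:270,160:460],(800,400)))
for t in ['offcut','glue','hammer']:
    o=spotter.masks_of('top',t)
    if o: P,u,v=cloud(f,o[0]['mask']); print(t,np.round(np.median(P,0),3))
E
```

```text
t 26.125 tcp [ 0.5159 -0.1881  0.1763] yawY 0.24325142670154612 z [ 0.004 -0.002 -1.   ] cradle [-0.0847  0.0039] F [-0.  -0.2 -0.8] q7 0.26700974075918765 -0.00015766972744367557
scene 0.94 cradle [0.0294 0.0036] relyaw 0.006 z 0.0343 L 0.128 rms 0.0015 756
top 0.7 cradle [0.0294 0.0142] relyaw 0.005 z 0.0332 L 0.129 rms 0.0023 880
offcut [ 0.733 -0.023  0.063]
glue [ 0.667 -0.324  0.084]
hammer [0.493 0.319 0.023]
```

View pics/s18.png

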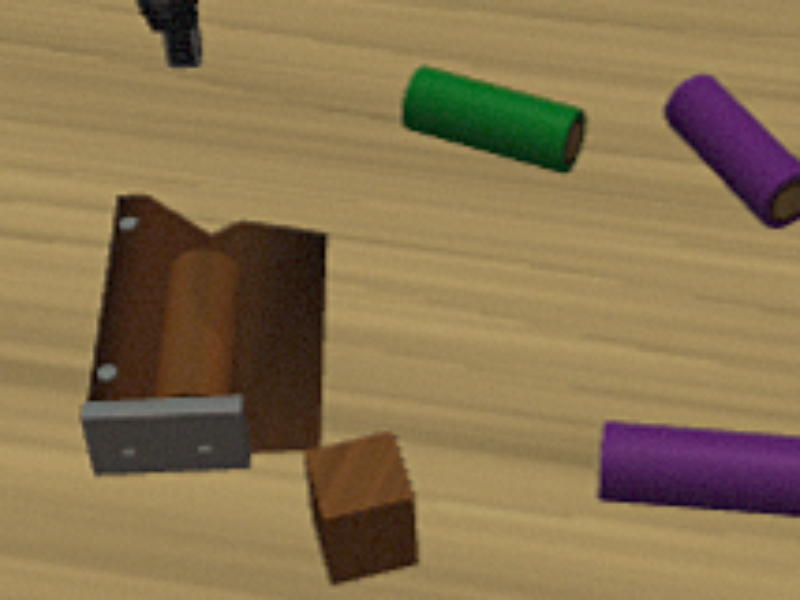

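View pics/t18.png

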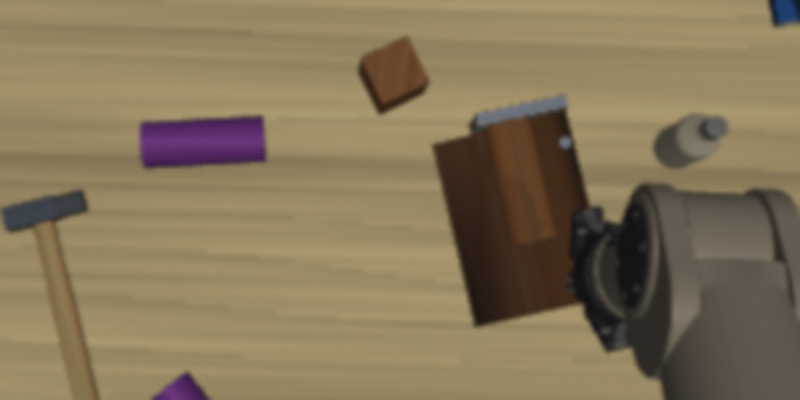

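The scene view shows the blank seated in the V from (200,255) to (195,395), touching the stop plate. The bystanders haven't moved and the arm is clear.

```bash
python3 -c "
from h import *
print(workorder.hand_in())"
```

```text
the job is handed in; nothing more can be done
None
```

The blank is lying in the V with its far end against the steel stop plate. I handed the job in at about 26 s of the 51 s allowed.

- **What I did:** I rolled the blank along the bench and up the ramp with the outside of the open fingers, and it dropped into the V. I then pushed its near end with the closed fingers until it met the stop. I never gripped or lifted it.
- **Last checks:**
  - The blank measured cradle x of about 29.4 mm and 34 mm up, parallel to the V within 0.006 rad. The target was x = 30 mm and 34 mm up.
  - The tool stopped advancing at the stop while the force rose to about 11 N.
  - The offcut and glue were within 3 mm of where they started, which is camera noise. The hammer read about 7 mm off, but nothing came near it.
  - After the retreat the arm was clear, with the contact force back to zero.
- **What went wrong:** On the first try at the ramp the fingertips jammed above the middle of the blank, with about 83 N at the end of that move. That is under the 120 N wrist limit. The fingertips made the contact, so I don't think the 40 N limit on the arm and gripper body applies. I backed off, tilted the tool about 16°, went lower, and it then took only a few newtons.
- **What disagreed:** The top camera put the blank at cradle y of about 14 mm, against 3.6 mm from the scene camera. I trusted the scene camera because its fit was tighter and both pictures show the blank seated.

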